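# Turn over the tool-board markers

### The arm

A 7-joint arm with a two-finger parallel gripper is mounted at the origin on a cart in front of the work surface, level with it; the furniture and walls round the work are solid. World frame = base frame: x ahead of the robot, y to its left, z up, the work surface at z = 0. Lengths are in m, angles in rad, forces in N, time in s.
With the tool pointing down it reaches from about 0.35 to 0.9 m from the base axis. Payload 7.2 kg.
Tool frame: the origin (TCP) lies at the centre of the arm's flange, where the gripper is bolted on; the fingertips stand 182 mm ahead of it and the grasp point (between the pads) lies 163 mm ahead of it; z points along the fingers, y is the line along which they close (so a half turn about z gives the same grasp; the last joint's range is limited). The gripper opens to 88 mm and grips with 3 to 60 N. Pads are 20 mm wide; open, the fingers measure 115 mm over their backs; the gripper's body (75 mm by 178 mm) begins 61 mm behind the grasp point.
Start: joints at [1.226, 0.411, -0.013, 1.596, 0.006, 1.134, -0.082], TCP at [0.171, -0.601, 0.405] pointing down, gripper open.
Joint ranges: [-2.95, 2.95], [-0.29, 1.99], [-1.47, 1.44], [0.14, 2.54], [-1.03, 4.17], [0.13, 1.85], [-2.86, 2.86]. Speed limits (rad/s): [2.39, 2.39, 3.01, 3.01, 3.14, 3.14, 3.14].

### API

Orientations are given as [roll, pitch, yaw] about the fixed x, y, z axes, in that order (R = Rz(yaw) Ry(pitch) Rx(roll)).
In Python, from station import r, cams, job gives the robot as it stands.
- The arm moves only by the tool carry_out, never from a script. Its argument "targets" is text: rows parted by semicolons, each of 6 numbers parted by spaces: the shift along the tool's x, y, z in cm, then the turn, a rotation vector about the tool's x, y, z in rad. A call has 1 to 12 rows; each row shifts and turns the commanded pose from where the row before left it, along the tool's axes as they then stand; what a row does not reach is not made up. A row lasts 1/8 s, in which the tool goes at most 62.5 mm and 10.7 degrees, less where a joint would pass 70% of its speed; a pose out of reach is approached as far as the arm can. A call with a gripper value outside its range is refused whole. "hand" is the opening, from 0 (shut) to 1 (fully open), set as the call begins (left out, the last holds). The fingers move at their own pace and stop on an object; the grip force is fixed at half the most. Time passes only in rows, so rows that do not move let the fingers close. It gives the time, the measured TCP pose, the force, the opening and the grip force at its end, in the units of the state.
- r.observe(): the state, without advancing time (a new reading comes with each control period).
- cams.camera(name): name is "side" or "top" or "wrist"; returns a dict with "image" (420x560x3 uint8, blue, green, red), "fx", "fy", "cx", "cy" (pixels), "rvec" (rotation vector, rad) and "tvec" (3), from world to camera coordinates, as OpenCV has them. Camera axes: x right, y down, z forward; pixel columns grow to the right and rows downward; lengths in m; the calibration is good to about 2 mm. A picture is of the moment at which its call begins. There is no depth.
- job.sign_off(): hands the job in; it is judged then, once.
The state is a dict: "time": time; "joint_pos": joint angles; "dq": joint speeds; "joint_efforts": joint torques, N m; "ee_pos": TCP position; "tool_rot": TCP orientation; "contact_force": force on the tool from outside, world axes, zero at the start; "moment": the same for the moment, N m; "width": finger opening in m; "grasp_force": force on a finger pad.
Only numpy, scipy, OpenCV 4.12 (cv2) and the standard library are available. Lean on these libraries where they do the work, as an engineer would, in place of code of your own. Each camera call takes 0.05 s, during which the arm holds its last target. There are 200 camera calls.

### The job

Each of the three tool boards has a turn-over wooden marker that must show whether its tool is in place: disc face up, blade lying toward the tool's place, if the tool is there; plain face up, blade lying away, if the place is empty. Two markers are wrong: push each of these right over its pivot with the fingertips and press it down level, without forcing it, and leave the third marker as it is. Do not pinch the markers between the fingers, and do not move or pick up the tools.

Things in the scene. Friction and masses are not known exactly. Their poses are not given: they have to be found in the camera images.
- stone_board: The slip stone's board (the one whose place is EMPTY): plywood base 290 x 110 x 12 mm, fixed; three are alike. Origin: middle of its underside, on the bench. x runs along its length, away from the robot; z up. The tool's place, in a dark fence 8 mm high, 118 x 92 mm inside, is centred at x = -78 mm. At x = +60 mm two bracket cheeks, 20 mm long, at y = 28 to 38 mm either side, tops at z = 72 mm, hold the marker.
- stone_pivot (a point): Middle of the pivot axis of the marker on the slip stone's board (the one whose place is EMPTY); fixed, 65 mm above the bench; the axis lies along the board's y. The marker is a pale slat 110 x 50 x 8 mm, 40 g: a long blade reaches 72 mm from the axis on one side, a short tail 38 mm on the other. Pressing the tail down raises the blade.
- stone_marker (a joint): Marker angle on the slip stone's board (the one whose place is EMPTY). 0: level, blade toward the robot and the tool's place, disc face up (tool in). 1.57: blade straight up. 3.14: level, blade away from the robot, plain face up (tool out). Firm stops at 0 and 3.14. Stiff pivot (0.035 N m): it stays at any angle where it is left. May start up to 0.35 rad off its stop.
- stone_blade (a point): Point in the blade of the marker on the slip stone's board (the one whose place is EMPTY), mid-thickness, 45 mm from the pivot axis, moving with it. z points out of the disc face, x from blade to tail. The disc, a dark raised round 30 mm wide and 3 mm thick, lies over this point.
- tin_board: The wax tin's board: plywood base 290 x 110 x 12 mm, fixed; three are alike. Origin: middle of its underside, on the bench. x runs along its length, away from the robot; z up. The tool's place, in a dark fence 8 mm high, 118 x 92 mm inside, is centred at x = -78 mm. At x = +60 mm two bracket cheeks, 20 mm long, at y = 28 to 38 mm either side, tops at z = 72 mm, hold the marker.
- tin_pivot (a point): Middle of the pivot axis of the marker on the wax tin's board; fixed, 65 mm above the bench; the axis lies along the board's y. The marker is a pale slat 110 x 50 x 8 mm, 40 g: a long blade reaches 72 mm from the axis on one side, a short tail 38 mm on the other. Pressing the tail down raises the blade.
- tin_marker (a joint): Marker angle on the wax tin's board. 0: level, blade toward the robot and the tool's place, disc face up (tool in). 1.57: blade straight up. 3.14: level, blade away from the robot, plain face up (tool out). Firm stops at 0 and 3.14. Stiff pivot (0.035 N m): it stays at any angle where it is left. May start up to 0.35 rad off its stop.
- tin_blade (a point): Point in the blade of the marker on the wax tin's board, mid-thickness, 45 mm from the pivot axis, moving with it. z points out of the disc face, x from blade to tail. The disc, a dark raised round 30 mm wide and 3 mm thick, lies over this point.
- block_board: The sanding block's board: plywood base 290 x 110 x 12 mm, fixed; three are alike. Origin: middle of its underside, on the bench. x runs along its length, away from the robot; z up. The tool's place, in a dark fence 8 mm high, 118 x 92 mm inside, is centred at x = -78 mm. At x = +60 mm two bracket cheeks, 20 mm long, at y = 28 to 38 mm either side, tops at z = 72 mm, hold the marker.
- block_pivot (a point): Middle of the pivot axis of the marker on the sanding block's board; fixed, 65 mm above the bench; the axis lies along the board's y. The marker is a pale slat 110 x 50 x 8 mm, 40 g: a long blade reaches 72 mm from the axis on one side, a short tail 38 mm on the other. Pressing the tail down raises the blade.
- block_marker (a joint): Marker angle on the sanding block's board. 0: level, blade toward the robot and the tool's place, disc face up (tool in). 1.57: blade straight up. 3.14: level, blade away from the robot, plain face up (tool out). Firm stops at 0 and 3.14. Stiff pivot (0.035 N m): it stays at any angle where it is left. May start up to 0.35 rad off its stop.
- block_blade (a point): Point in the blade of the marker on the sanding block's board, mid-thickness, 45 mm from the pivot axis, moving with it. z points out of the disc face, x from blade to tail. The disc, a dark raised round 30 mm wide and 3 mm thick, lies over this point.
- wax_tin: Flat round tin, 86 mm across, 29 mm high, loose in its place on its board; origin at the middle of its underside. To be left alone.
- sanding_block: Cork sanding block 64 x 112 x 33 mm, loose in its place on its board; origin at the middle of its underside. To be left alone.
- slip_stone: Grey sharpening slip stone 40 x 100 x 11 mm, out of its place, loose on the bench behind the boards; origin at the middle of its underside. To be left alone.

How it is judged:
At the end, for the whole second after the job is handed in: The marker of the empty place lies over on the far side, plain face up, and the markers of the wax tin and of the sanding block lie toward their tools, disc face up, each within 0.2 rad of its stop and at rest; the three tools are within 15 mm of where they were (value of joint stone_marker above 2.94159 rad and value of joint each of tin_marker, block_marker below 0.2 rad and velocity of joint stone_marker between -0.1 and 0.1 rad/s and velocity of joint tin_marker between -0.1 and 0.1 rad/s and velocity of joint block_marker between -0.1 and 0.1 rad/s and distance of each of wax_tin, sanding_block, slip_stone from where it was at the start of the episode below 0.015 m); the robot touches nothing.
It fails at once if a tool (tin, sanding block or slip stone) is moved by more than 15 mm or lifted (distance of any of wax_tin, sanding_block, slip_stone from where it was at the start of the episode above 0.015 m).
It fails at once if the marker of the sanding block, which is already right, is turned up by more than 0.3 rad (value of joint block_marker above 0.3 rad).
It fails at once if a marker is taken between the fingers (the grasp point is inside the slat, or within 6 mm of its face while it lies level: the fingers straddle it) (((x of the grasp point in the frame of stone_blade between -0.026 and 0.082 m and y of the grasp point in the frame of stone_blade between -0.022 and 0.022 m and z of the grasp point in the frame of stone_blade between -0.005 and 0.005 m) or (x of the grasp point in the frame of stone_blade between -0.026 and 0.082 m and y of the grasp point in the frame of stone_blade between -0.022 and 0.022 m and z of the grasp point in the frame of stone_blade between -0.01 and 0.01 m and (value of joint stone_marker below 0.4 rad or value of joint stone_marker above 2.74159 rad))) or ((x of the grasp point in the frame of tin_blade between -0.026 and 0.082 m and y of the grasp point in the frame of tin_blade between -0.022 and 0.022 m and z of the grasp point in the frame of tin_blade between -0.005 and 0.005 m) or (x of the grasp point in the frame of tin_blade between -0.026 and 0.082 m and y of the grasp point in the frame of tin_blade between -0.022 and 0.022 m and z of the grasp point in the frame of tin_blade between -0.01 and 0.01 m and (value of joint tin_marker below 0.4 rad or value of joint tin_marker above 2.74159 rad))) or ((x of the grasp point in the frame of block_blade between -0.026 and 0.082 m and y of the grasp point in the frame of block_blade between -0.022 and 0.022 m and z of the grasp point in the frame of block_blade between -0.005 and 0.005 m) or (x of the grasp point in the frame of block_blade between -0.026 and 0.082 m and y of the grasp point in the frame of block_blade between -0.022 and 0.022 m and z of the grasp point in the frame of block_blade between -0.01 and 0.01 m and (value of joint block_marker below 0.4 rad or value of joint block_marker above 2.74159 rad)))).
It fails at once if a marker is forced: pushed with more than 60 N (contact force between any of the arm, the fingers and stone_marker above 60 N or contact force between any of the arm, the fingers and tin_marker above 60 N or contact force between any of the arm, the fingers and block_marker above 60 N).
It also fails if it takes over 51 s, if anything falls off the work surface, if the arm or the gripper's body presses on something with over 40 N, if the wrist force passes 120 N, or if a joint passes its speed limit or range.

## Working session

There is one attempt and no reset: what is moved stays moved. The work goes in short steps, Python scripts to look and compute and a tool call to move; the robot and the scene stay as the last step left them, time stands still between calls to the robot, and variables do not carry over. Pictures are saved under pics/ and viewed, at most 10 in all, crops included, and the job is handed in when it is done.

Besides the shell and the picture viewer there is one more tool, called after "Call:" as a command line: name --argument value ..., lists and objects as JSON in quotes. carry_out: Moves the arm, as the interface text tells. Its arguments: {"type":"object","properties":{"targets":{"type":"string"},"hand":{"type":"number"}},"required":["targets"]}

```bash
mkdir -p pics; python3 - <<'E'
from station import r,cams,job
import cv2,numpy as np
for n in ("top","side"):
    c=cams.camera(n); cv2.imwrite(f"pics/{n}0.png",c["image"])
    R=cv2.Rodrigues(np.array(c["rvec"]))[0]; print(n,c["fx"],c["fy"],c["cx"],c["cy"],"pos",(-R.T@np.array(c["tvec"])).round(3),"fwd",R[2].round(2))
s=r.observe(); print(s["time"],s["ee_pos"],s["tool_rot"],s["width"])
E
```

```text
top 399.30333718179884 399.30333718179884 280.430842854218 211.60516813117906 pos [ 0.46  -0.011  0.983] fwd [ 0.15  0.   -0.99]
side 486.6105272850531 486.6105272850531 278.9271591633404 214.82024584625012 pos [1.172 0.474 0.774] fwd [-0.56 -0.47 -0.68]
0.1 [ 0.17075064 -0.60102419  0.40389476] [-3.14013098e+00  6.67816967e-05  2.76816462e-01] 0.08792753089820324
```

View pics/top0.png

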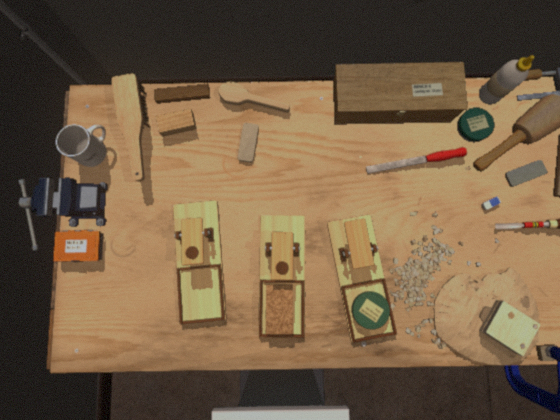

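View pics/side0.png

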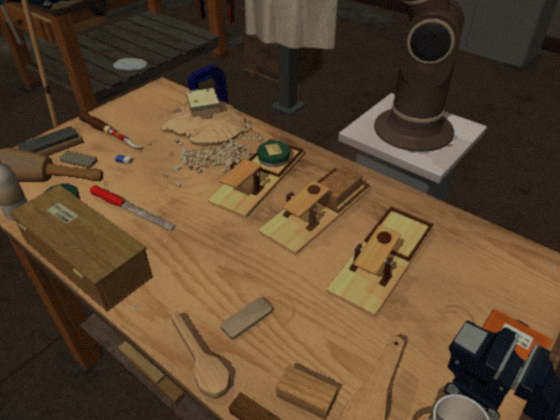

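The top view (up = +x, left = +y) shows three boards:
- **Left:** the place at (201,293) is empty but the disc at (193,253) is up, so this stone marker is wrong.
- **Middle:** the sanding block is in at (281,308) with its disc up, so this one is right.
- **Right:** the tin is in at (371,310) but the plain face is up and the blade points away at (358,240), so this one is wrong.

I'll take a closer crop to get the corners.

```bash
python3 - <<'E'
import cv2
a=cv2.imread("pics/top0.png")
x=cv2.resize(a[195:345,165:400],None,fx=3.4,fy=3.4,interpolation=cv2.INTER_CUBIC)
x=cv2.convertScaleAbs(x,alpha=1.5,beta=10)
cv2.imwrite("pics/crop.png",x)
b=cv2.imread("pics/side0.png")
y=cv2.resize(b[130:315,200:445],None,fx=3.2,fy=3.2,interpolation=cv2.INTER_CUBIC)
cv2.imwrite("pics/crops.png",cv2.convertScaleAbs(y,alpha=1.5,beta=10))
E
```

```text
(no output)
```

View pics/crop.png

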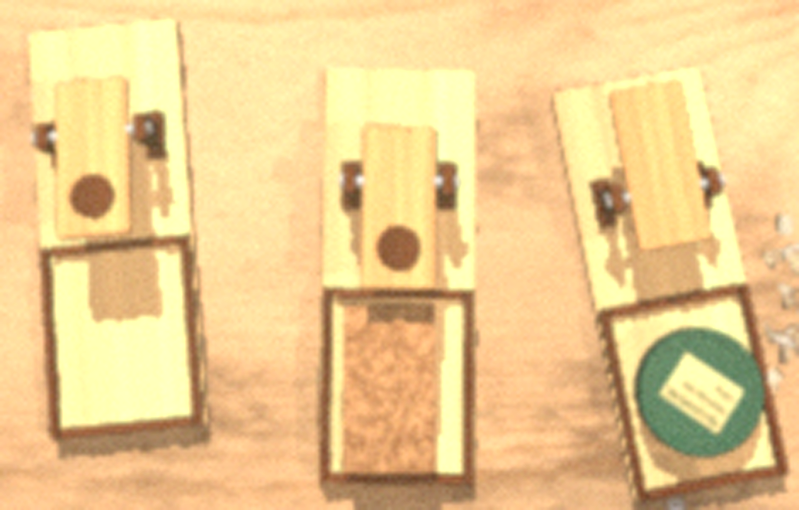

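View pics/crops.png

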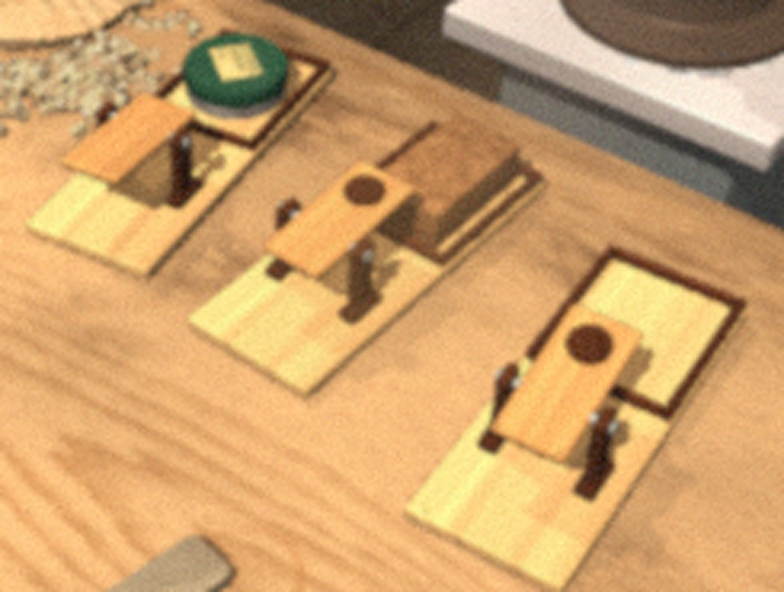

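The crops give the corner pixels:
- **Stone, top crop:** far corners (30,32) and (178,20), near corners (53,438) and (205,428).
- **Block, top crop:** far corners (326,68) and (475,70).
- **Tin, top crop:** far corners (555,90) and (700,68).

The slat corners are visible in both views. Next I'll fit x, y, yaw and angle for each board.

```bash
cat > fit.py <<'E'
import numpy as np,cv2,pickle
from scipy.optimize import least_squares
def T(px,v): 
    px=np.array(px,float); return px/3.4+[165,195] if v=="top" else px/3.2+[200,130]
def brd(p,q):  # board-frame points -> world
    x,y,w=p[:3]; c,s=np.cos(w),np.sin(w); q=np.array(q,float)
    return np.c_[x+c*q[:,0]-s*q[:,1], y+s*q[:,0]+c*q[:,1], q[:,2]]
def slat(th,u,y,n): # u along blade, n along disc normal
    return [.06-u*np.cos(th)+n*np.sin(th), y, .065+u*np.sin(th)+n*np.cos(th)]
E
cat > run.py <<'E'
from fit import *
from station import cams
C={n:cams.camera(n) for n in("top","side")}
def proj(P,v):
    c=C[v];K=np.array([[c["fx"],0,c["cx"]],[0,c["fy"],c["cy"]],[0,0,1]])
    return cv2.projectPoints(P,np.array(c["rvec"]),np.array(c["tvec"]),K,None)[0][:,0]
# top: far L,far R,near L,near R; slat: bladeL,bladeR,tailL,tailR ; L=+y
D={"stone":(0.1,[(30,32),(178,20),(53,438),(205,428)],[(57,235),(128,235),(57,80),(128,77)],[(562,588),(408,513)],[(640,333),(577,305),(573,460),(495,425)],(.5,.12)),
"block":(0.1,[(326,68),(475,70),(322,482),(470,484)],[(362,285),(437,288),(363,124),(438,127)],[(308,395),(190,320)],[(415,190),(362,163),(315,275),(265,243)],(.5,-.03)),
"tin":(3.0,[(555,90),(700,68),(642,498),(785,470)],[(612,90),(683,82),(638,250),(708,237)],[(150,274),(28,226)],[(108,182),(65,160),(200,125),(150,95)],(.5,-.2))}
for k,(th0,bt,st,bs,ss,xy) in D.items():
    B=[(.145,.055,.012),(.145,-.055,.012),(-.145,.055,.012),(-.145,-.055,.012)]
    def f(p,k=k):
        n=.004 if th0<1.5 else -.004
        S=[slat(p[3],u,y,n) for u in(.072,-.038) for y in(.025,-.025)]
        return np.r_[(proj(brd(p,B),"top")-T(bt,"top")),(proj(brd(p,S),"top")-T(st,"top")),(proj(brd(p,B[:2]),"side")-T(bs,"side")),(proj(brd(p,S),"side")-T(ss,"side"))].ravel()
    o=least_squares(f,[*xy,0,th0],loss="soft_l1",x_scale=[.01,.01,.05,.1])
    p=o.x; print(k,p.round(4),"pivot",brd(p,[(.06,0,.065)])[0].round(4)); print(f(p).reshape(-1,2).round(1).tolist())
E
python3 run.py
```

```text
stone [0.4943 0.1918 0.0846 0.1315] pivot [0.5541 0.1969 0.065 ]
[[-2.4, -0.3], [-1.5, -1.2], [-1.8, 0.8], [-0.0, -1.1], [-0.9, 1.6], [0.4, -0.7], [-2.4, 0.2], [-1.8, -1.1], [0.4, -0.7], [-1.7, -3.0], [1.3, -0.3], [-1.5, -1.2], [-2.9, -1.2], [-1.8, -1.2]]
block [ 0.458  -0.0099 -0.0224  0.0041] pivot [ 0.5179 -0.0113  0.065 ]
[[-1.4, -0.4], [-0.5, -0.8], [-1.9, 0.1], [1.4, -0.2], [-1.1, 1.0], [-1.0, 0.3], [-0.9, -0.2], [-1.2, -1.0], [-0.7, -2.3], [-1.7, -2.0], [-0.1, -0.5], [-1.0, -0.9], [0.5, -1.8], [-1.6, -1.8]]
tin [ 0.4503 -0.1987  0.1624  3.0687] pivot [ 0.5095 -0.189   0.065 ]
[[-2.3, -0.1], [-1.0, -1.5], [-3.6, 0.9], [0.2, 0.5], [-2.1, -0.2], [-1.6, -1.7], [-0.5, 0.4], [0.4, 0.3], [-1.3, -1.6], [-1.5, -1.9], [2.4, -0.9], [-2.1, -0.8], [-0.8, -5.5], [-2.4, -2.1]]
```

```bash
cat > go.py <<'E'
import sys,numpy as np
from scipy.spatial.transform import Rotation as Ro
from station import r
P={"stone":(.5541,.1969,.0846),"tin":(.5095,-.189,.1624)}
# go.py board X Y ztip [X Y ztip ...] (mm, relative to pivot in board axes; z above bench): shifts in tool cm
b=sys.argv[1]; px,py,w=P[b]; W=np.array(sys.argv[2:],float).reshape(-1,3)/1e3
s=r.observe(); R=Ro.from_euler("xyz",s["tool_rot"]); t=np.array(s["ee_pos"]); tip=t+R.apply([0,0,.182])
c,n=np.cos(w),np.sin(w); d=tip[:2]-[px,py]
print("t",s["time"],"now mm",np.round(1e3*np.array([c*d[0]+n*d[1],-n*d[0]+c*d[1],tip[2]]),1),"F",np.round(s["contact_force"],1),"width",round(s["width"],3))
G=Ro.from_euler("xyz",[np.pi,0,w]); print("turn tool",(R.inv()*G).as_rotvec().round(4))
for X,Y,z in W:
    g=np.array([px+c*X-n*Y,py+n*X+c*Y,z+.182]); print((G.inv().apply(g-t)*100).round(2)); t=g
E
echo ok
```

```text
ok
```

Call:
carry_out --targets "0 0 0 0 0 0.115; 3.4 -3.2 0 0 0 0; 3.4 -3.2 0 0 0 0; 3.4 -3.2 0 0 0 0; 3.4 -3.2 0 0 0 0; 3.4 -3.2 0 0 0 0; 3.4 -3.2 0 0 0 0; 3.4 -3.2 0 0 0 0; 3.4 -3.2 0 0 0 0; 3.4 -3.2 0 0 0 0; 3.4 -3.2 0 0 0 0; 0 0 0 0 0 0" --hand 0

```text
time: 1.7
ee_pos: [0.4567, -0.2273, 0.4046]
tool_rot: [-3.14, -0.001, 0.168]
contact_force: [-0.4, -0.6, 0.2]
width: 0.0005
grasp_force: 0.0
```

```bash
python3 go.py tin -27 0 110 -27 0 80
```

```text
t 1.7 now mm [-58.1 -29.  222.6] F [-0.4 -0.6  0.2] width 0.0
turn tool [-0.0011 -0.001   0.0057]
[ 3.13 -2.92 11.26]
[ 0. -0.  3.]
```

Call:
carry_out --targets "1.6 -1.5 2.3 0 0 0.006; 1.5 -1.4 3 0 0 0; 0 0 3 0 0 0; 0 0 3 0 0 0; 0 0 2 0 0 0; 0 0 0 0 0 0"

```text
time: 2.45
ee_pos: [0.4798, -0.1979, 0.2703]
tool_rot: [-3.14, 0.003, 0.155]
contact_force: [0.1, -0.1, -0.5]
width: 0.0005
grasp_force: 0.0
```

```bash
cat > look.py <<'E'
import sys,cv2
from station import cams
x0,x1,y0,y1=map(int,sys.argv[2:6]); o=[]
for n,b in (("side",(x0,x1,y0,y1)),("top",tuple(map(int,sys.argv[6:10])))):
    a=cams.camera(n)["image"][b[2]:b[3],b[0]:b[1]]; s=min(400/a.shape[1],500/a.shape[0])
    a=cv2.convertScaleAbs(cv2.resize(a,None,fx=s,fy=s,interpolation=cv2.INTER_CUBIC),alpha=1.5,beta=10)
    o.append(cv2.copyMakeBorder(a,0,500-a.shape[0],0,400-a.shape[1],cv2.BORDER_CONSTANT))
cv2.imwrite(f"pics/{sys.argv[1]}.png",cv2.hconcat(o))
E
python3 look.py tin1 190 330 90 220 310 420 200 350; python3 go.py tin -27 0 60 -25 0 41
```

```text
t 2.55 now mm [-29.9  -4.1  90.1] F [-0.3  0.1  0.2] width 0.001
turn tool [ 0.0003  0.0001 -0.0074]
[ 0.29 -0.4   3.01]
[ 0.2 -0.   1.9]
```

View pics/tin1.png

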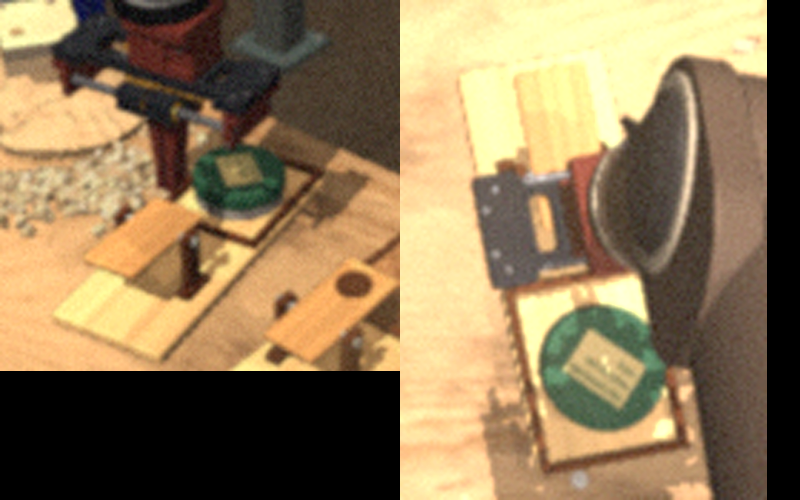

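Side view (left half): the shut fingertips at (172,195) stand just above the tin marker's tail, whose edge runs (150,200)–(200,215). Centre them and press the tail down.

Call:
carry_out --targets "0.3 -0.4 0.5 0 0 -0.007; 0 0 1 0 0 0; 0 0 1 0 0 0; 0 0 0.7 0 0 0; 0.05 0 0.7 0 0 0; 0.05 0 0.6 0 0 0; 0.05 0 0.5 0 0 0; 0.05 0 0.2 0 0 0; 0 0 0 0 0 0"

```text
time: 3.68
ee_pos: [0.485, -0.1923, 0.2194]
tool_rot: [-3.141, 0.001, 0.163]
contact_force: [-0.5, -0.5, -0.3]
width: 0.0007
grasp_force: 0.3
```

```bash
python3 look.py tin2 190 330 90 220 310 420 200 350; python3 go.py tin -25 0 60 -25 0 160 60 0 160 60 0 110
```

```text
t 3.775 now mm [-24.6   0.7  37.6] F [-0.7  0.  -1. ] width 0.001
turn tool [-0.0001  0.0001  0.0005]
[-0.04  0.07 -2.24]
[  0.   0. -10.]
[ 8.5 -0.  -0. ]
[ 0. -0.  5.]
```

View pics/tin2.png

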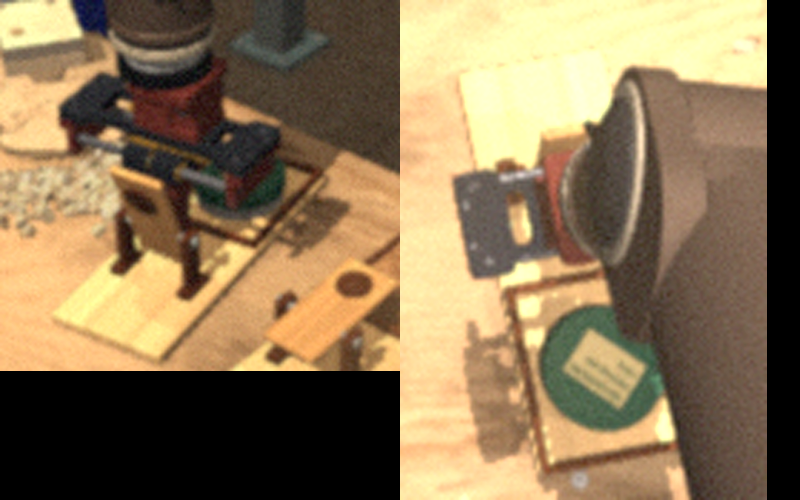

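The tin blade now stands up at about 70° (disc toward the camera at (135,200)), close to the gripper body. I'll back off, rise over it and come down on its far side.

Call:
carry_out --targets "-1 0 0 0 0 0; -0.5 0 -2.5 0 0 0; 0 0 -5 0 0 0; 0 0 -5 0 0 0; 4 0 0 0 0 0; 5 0 0 0 0 0; 1.5 0 0 0 0 0; 0 0 0 0 0 0; 0 0 2.5 0 0 0; 0 0 2.5 0 0 0; 0 0 0 0 0 0"

```text
time: 5.15
ee_pos: [0.5718, -0.1784, 0.293]
tool_rot: [-3.14, 0.004, 0.162]
contact_force: [-0.0, -0.2, 0.5]
width: -0.0
grasp_force: 0.0
```

```bash
python3 go.py tin 40 0 112 $(python3 -c "
import numpy as np
for a in (1.3,1.57,1.85,2.1,2.35,2.6,2.8,3.0):
    a=np.pi-a  # marker angle
    u=.048;n=.004+.003
    X=-u*np.cos(a)+n*np.sin(a); Z=u*np.sin(a)+n*np.cos(a)
    print(round(X*1e3+10,1),0,round(65+Z*1e3,1))")
```

```text
t 5.15 now mm [ 62.3   0.6 111. ] F [-0.  -0.2  0.5] width -0.0
turn tool [-0.0012  0.0045 -0.0007]
[-2.31  0.04 -0.1 ]
[-1.04 -0.    0.26]
[-1.26  0.   -0.36]
[-1.35  0.   -0.01]
[-1.17 -0.    0.31]
[-1.05 -0.    0.59]
[-0.88  0.    0.84]
[-0.54 -0.    0.8 ]
[-0.36  0.    0.9 ]
```

Call:
carry_out --targets "-2.3 0 0 0 0 0; -1.1 0 0 0 0 0; -1.2 0 0 0 0 0; -1.3 0 0 0 0 0; -1.2 0 0.3 0 0 0; -1 0 0.6 0 0 0; -0.9 0 0.8 0 0 0; -0.6 0 0.8 0 0 0; 0 0 0 0 0 0"

```text
time: 6.28
ee_pos: [0.4785, -0.1933, 0.2686]
tool_rot: [-3.141, 0.002, 0.163]
contact_force: [-0.1, -0.4, 0.2]
width: 0.0005
grasp_force: 0.0
```

```bash
python3 look.py tin3 190 330 90 220 310 420 200 350; python3 go.py tin -38 0 75 -38 0 73
```

```text
t 6.375 now mm [-30.6   0.8  87.4] F [-0.2 -0.8  0.2] width 0.0
turn tool [-0.0004  0.0004  0.0006]
[-0.75  0.07  1.24]
[ 0.  -0.   0.2]
```

View pics/tin3.png

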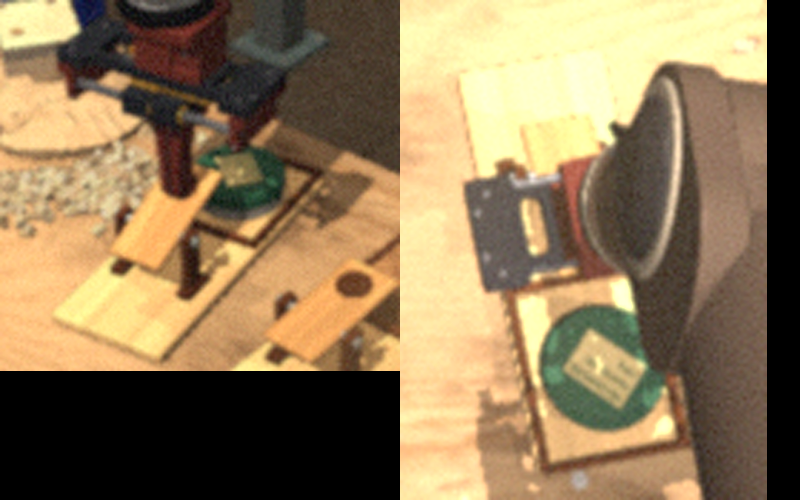

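The tin marker is over, blade toward the tin, still about 0.35 rad up under the fingers at (178,190). Press gently.

Call:
carry_out --targets "-0.4 0 0.4 0 0 0; -0.3 0 0.4 0 0 0; 0 0 0.3 0 0 0; 0 0 0.2 0 0 0; 0 0 0.1 0 0 0; 0 0 0 0 0 0"

```text
time: 7.12
ee_pos: [0.4724, -0.1944, 0.2556]
tool_rot: [-3.142, 0.0, 0.163]
contact_force: [0.4, -0.1, 0.2]
width: 0.0007
grasp_force: 0.0
```

```bash
python3 go.py tin -38 0 72
```

```text
t 7.125 now mm [-37.5   0.7  73.6] F [ 0.4 -0.1  0.2] width 0.001
turn tool [-0.      0.      0.0005]
[-0.05  0.07  0.16]
```

Call:
carry_out --targets "0 0 0.1 0 0 0; 0 0 0.1 0 0 0; 0 0 0 0 0 0"

```text
time: 7.5
ee_pos: [0.4723, -0.1944, 0.2542]
tool_rot: [3.141, -0.0, 0.163]
contact_force: [-2.0, 0.5, 7.2]
width: 0.0005
grasp_force: 3.7
```

7 N of contact at z = 72 mm means the marker is level on its stop. Lift off and go to the stone board.

Call:
carry_out --targets "0 0 -2 0 0 0; 0 0 -4 0 0 0; 0 0 -4 0 0 0; 0 0 0 0 0 0.039; 0 0 0 0 0 0.039"

```text
time: 8.12
ee_pos: [0.472, -0.1944, 0.3531]
tool_rot: [-3.142, 0.0, 0.082]
contact_force: [0.5, -0.6, -0.7]
width: 0.0004
grasp_force: 0.0
```

```bash
python3 go.py stone 27 0 160 27 0 90
```

```text
t 8.125 now mm [-115.  -383.   171.1] F [ 0.5 -0.6 -0.7] width 0.0
turn tool [-0.      0.0004 -0.0023]
[ 14.19 -38.3    1.11]
[ 0. -0.  7.]
```

Call:
carry_out --targets "1.4 -3.8 0 0 0 0; 1.4 -3.8 0 0 0 0; 1.4 -3.8 0 0 0 0; 1.4 -3.8 0 0 0 0; 1.4 -3.8 0 0 0 0; 1.4 -3.8 0 0 0 0; 1.4 -3.8 0 0 0 0; 1.4 -3.8 0 0 0 0; 1.4 -3.8 0 0 0 0; 1.6 -4.1 0 0 0 0; 0 0 0 0 0 0"

```text
time: 9.5
ee_pos: [0.5806, 0.2032, 0.3515]
tool_rot: [-3.14, 0.003, 0.089]
contact_force: [-0.1, -0.3, -0.9]
width: 0.0003
grasp_force: 0.0
```

```bash
python3 go.py stone 26 0 100 26 0 70
```

```text
t 9.5 now mm [ 26.4   4.3 169.5] F [-0.1 -0.3 -0.9] width 0.0
turn tool [-0.0018  0.0029  0.0048]
[-0.1   0.4   6.95]
[ 0. -0.  3.]
```

Call:
carry_out --targets "-0.1 0.4 3 -0.002 0.003 0.005; 0 0 3 0 0 0; 0 0 2 0 0 0; 0 0 1.2 0 0 0; 0 0 0.7 0 0 0; 0 0 0.7 0 0 0; 0 0 0.7 0 0 0; 0 0 0.7 0 0 0; -0.1 0 0.6 0 0 0; 0 0 0.4 0 0 0; 0 0 0 0 0 0"

```text
time: 10.88
ee_pos: [0.5798, 0.1948, 0.2231]
tool_rot: [3.139, -0.002, 0.08]
contact_force: [0.4, 0.6, 0.1]
width: 0.0011
grasp_force: 0.2
```

```bash
python3 look.py st1 290 430 150 300 150 260 190 340; python3 go.py stone 35 0 38
```

```text
t 10.975 now mm [25.9 -4.7 41.4] F [ 0.1 -0.2  0.1] width 0.001
turn tool [ 0.0022 -0.0023 -0.0048]
[ 0.95 -0.43  0.34]
```

View pics/st1.png

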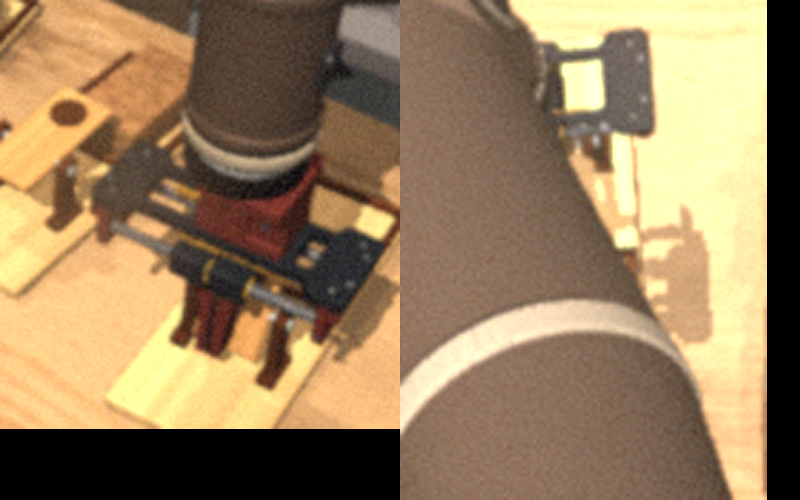

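Side view: the fingers at (215,340) have pressed the tail down, and the tilted tail shows at (250,335). I'll back off away from the board, centre, rise and come down on the robot side of the blade.

Call:
carry_out --targets "1 -0.2 0 0 0 0; 0.5 -0.2 -2 0.002 -0.002 -0.005; 0 0 -5 0 0 0; 0 0 -5 0 0 0; -4 0 0 0 0 0; -5 0 0 0 0 0; -1.5 0 0 0 0 0; 0 0 0 0 0 0; 0 0 2.5 0 0 0; 0 0 2.5 0 0 0; 0 0 0 0 0 0"

```text
time: 12.35
ee_pos: [0.4908, 0.1909, 0.2919]
tool_rot: [3.141, 0.002, 0.084]
contact_force: [-0.4, -0.1, 1.3]
width: 0.0003
grasp_force: 0.0
```

```bash
python3 go.py stone -40 0 111; python3 look.py st2 290 430 150 300 150 260 190 340
```

```text
t 12.35 now mm [-63.9  -0.7 109.9] F [-0.4 -0.1  1.3] width 0.0
turn tool [ 0.0005  0.0019 -0.0004]
[ 2.36 -0.06 -0.11]
```

View pics/st2.png

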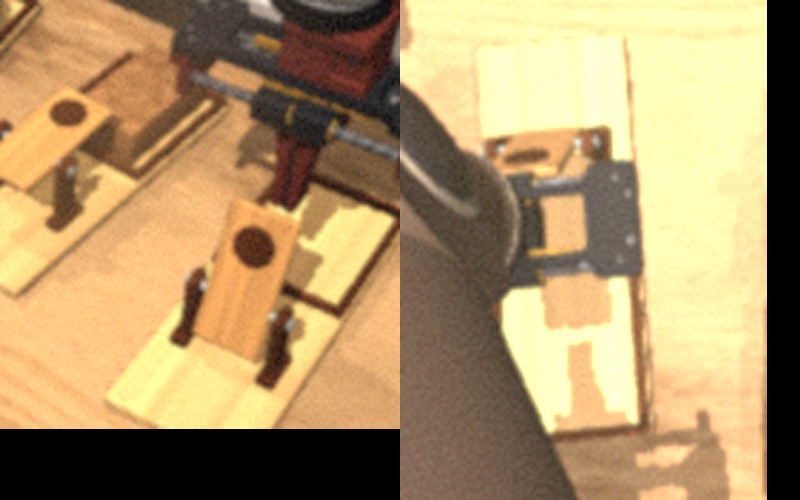

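The fingers at (285,190) are behind the raised stone blade, whose disc is at (253,245), on the robot side. Push it over and down.

Call:
carry_out --targets "2.4 0 0 0 0 0; 1.1 0 0 0 0 0; 1.2 0 0 0 0 0; 1.3 0 0 0 0 0; 1.2 0 0.3 0 0 0; 1 0 0.6 0 0 0; 0.9 0 0.8 0 0 0; 0.6 0 0.8 0 0 0; 0.6 0 0.5 0 0 0; 0 0 0 0 0 0"

```text
time: 13.7
ee_pos: [0.5928, 0.1999, 0.263]
tool_rot: [3.141, -0.0, 0.085]
contact_force: [-0.7, 0.1, -0.2]
width: 0.0006
grasp_force: 0.0
```

```bash
python3 go.py stone 38 0 72 38 0 69
```

```text
t 13.7 now mm [38.8 -0.3 81. ] F [-0.7  0.1 -0.2] width 0.001
turn tool [ 0.0002 -0.0004  0.0002]
[-0.08 -0.03  0.9 ]
[ 0.  -0.   0.3]
```

Call:
carry_out --targets "0 0 0.3 0 0 0; 0 0 0.3 0 0 0; 0 0 0.2 0 0 0; 0 0 0.2 0 0 0; 0 0 0.1 0 0 0; 0 0 0.1 0 0 0; 0 0 0 0 0 0"

```text
time: 14.58
ee_pos: [0.5925, 0.1999, 0.2516]
tool_rot: [3.141, -0.001, 0.085]
contact_force: [0.1, 0.8, 0.6]
width: 0.0006
grasp_force: 0.1
```

Call:
carry_out --targets "0 0 0.1 0 0 0; 0 0 0.1 0 0 0; 0 0 0 0 0 0"

```text
time: 14.95
ee_pos: [0.5924, 0.2, 0.2512]
tool_rot: [3.141, -0.001, 0.085]
contact_force: [-3.9, -2.4, 13.1]
width: 0.0005
grasp_force: 6.4
```

13 N of contact at z = 69 mm means it is level on its far stop. Lift off, move the arm clear, and check.

Call:
carry_out --targets "0 0 -2 0 0 0; 0 0 -4 0 0 0; 0 0 -5 0 0 0; 0 0 -5 0 0 0; -2 -5 0 0 0 0; -2 -5 0 0 0 0; -2 -5 0 0 0 0; -2 -5 0 0 0 0; -2 -5 0 0 0 0; 0 0 0 0 0 0; 0 0 0 0 0 0"

```text
time: 16.32
ee_pos: [0.4717, 0.4403, 0.4099]
tool_rot: [3.141, -0.001, 0.085]
contact_force: [1.5, -0.0, -0.8]
width: 0.0005
grasp_force: 0.0
```

```bash
python3 look.py end 200 445 120 320 160 410 190 350; python3 -c "
from station import r;s=r.observe();print(s['time'],s['ee_pos'],s['contact_force'])"
```

```text
16.425 [0.47267791 0.43917977 0.40982953] [-0.22173889 -0.86960152 -0.86114745]
```

View pics/end.png

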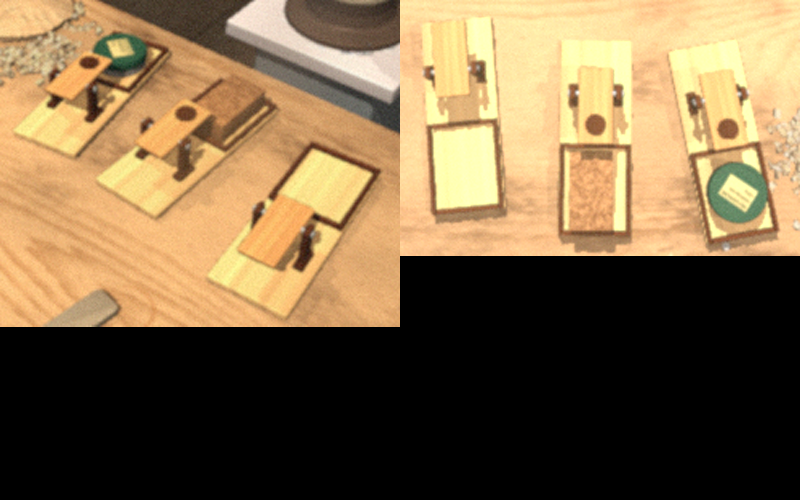

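In both views the stone marker lies plain face up with its blade away (top crop (452,55)). The block and tin markers show their discs at (595,125) and (728,128), all three look level, and the tools have not moved.

```bash
python3 -c "
from station import job;print(job.sign_off())"
```

```text
the job is handed in; nothing more can be done
None
```

The job is handed in: I turned the stone and tin markers over and pressed them level (about 13 N and 7 N at the stops), and left the sanding block's marker and all the tools alone; the sign-off gave no verdict.

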